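Clamp the heatsink in the bonding jig

ROBOT

A 6-joint arm with a two-finger parallel gripper is mounted at the origin on the work surface. World frame = base frame: x ahead of the robot, y to its left, z up, the work surface at z = 0. Lengths are in m, angles in rad, forces in N, time in s.
With the tool pointing down it reaches from about 0.3 to 0.775 m from the base axis. Payload 14.6 kg.
Tool frame: the origin (TCP) lies at the very end of the fingers, on their centre line; the grasp point (between the pads) lies behind it (env.grip_point_offset is the z of the grasp point in the tool frame, in m); z points along the fingers, y is the line along which they close (so a half turn about z gives the same grasp; the last joint's range is limited). The gripper opens to 85 mm and grips with 20 to 120 N. Pads are 22 mm wide; open, the fingers measure 114 mm over their backs; the gripper's body (76 mm by 85 mm) begins 54 mm behind the grasp point. The pads swing forward as they close: fully open they stand 13 mm farther back than shut.
Start: joints at [1.176, 0.3, 1.521, -0, 1.321, -0.067], TCP at [0.177, 0.521, 0.199] pointing down, gripper open.
Joint ranges: [-3.03, 3.03], [-0.79, 2.21], [0.23, 2.52], [-1.04, 4.18], [0, 3.07], [-2.55, 2.55]. Speed limits (rad/s): [2.22, 2.22, 2.57, 3.14, 3.14, 3.14].

INTERFACE

Orientations are given as a unit quaternion [x, y, z, w].
In Python, from bench import env gives the robot as it stands. The module is installed in compiled form; this text tells all that it offers.
- The arm moves only by the tool servo_tool, never from a script. Its argument "deltas" is a list of rows, each a list of 3 entries, a list of its own where there are three numbers: the shift along the tool's x, y, z in mm, then the turn about the tool's z in degrees, then the opening, from -1 (shut) to 1 (fully open). A call has exactly 10 rows; each row is the pose to reach, as a shift and turn from the pose commanded when the call began, along the tool's axes at that moment; what a row does not reach only later rows make up. A row lasts 1/8 s, in which the tool goes at most 62.5 mm and 10.7 degrees, less where a joint would pass 70% of its speed; a pose out of reach is approached as far as the arm can. A call with a gripper value outside its range is refused whole. The fingers move at their own pace and stop on an object; "grip_force" is the grip in N (left out, the last holds). Time passes only in rows, so rows that repeat a pose let the fingers close, or fill a call up. It gives the time, the measured TCP pose, the force, the opening and the grip force at its end, in the units of the state.
- env.get_state(): the state, without advancing time (a new reading comes with each control period).
- env.camera(name): name is "side" or "top" or "wrist"; returns a dict with "pixels" (400x640x3 uint8, red, green, blue), "fx", "fy", "cx", "cy" (pixels), "k1" (the pictures are not rectified: a ray, as slopes to the right and down, at radius r is drawn at 1 + k1 r^2 times it, then the intrinsics apply), "rvec" (rotation vector, rad) and "tvec" (3), from world to camera coordinates, as OpenCV has them. Camera axes: x right, y down, z forward; pixel columns grow to the right and rows downward; lengths in m; the calibration is good to about 2 mm. A picture is of the moment at which its call begins. There is no depth.
- env.job_done(): hands the job in; it is judged then, once.
The state is a dict: "time_s": time; "joints": joint angles; "qvel": joint speeds; "joint_torque": joint torques, N m; "ee_pos": TCP position; "tcp_rot": TCP orientation; "contact_force": force on the tool from outside, world axes, zero at the start; "torque": the same for the moment, N m; "grip_width": finger opening in m; "grasp_force": force on a finger pad.
Only numpy, scipy, OpenCV 4.12 (cv2) and the standard library are available. Lean on these libraries where they do the work, as an engineer would, in place of code of your own. Each camera call takes 0.05 s, during which the arm holds its last target. There are 200 camera calls.

TASK

Push the heatsink fully home onto its seat in the clamping jig while the lever is still up. Then swing the red-handled hold-down lever down until you feel its rubber foot just touch the heatsink, bring it about 10 degrees further so that the sprung foot holds the heatsink down, and let go, leaving the lever there. Do not drive the foot to the end of its spring, and do not disturb the tubes, the valve socket or the volume knob.

Things in the scene. Friction and masses are not known exactly. Their poses are not given: they have to be found in the camera images.
- jig: Fixed clamping jig: plywood base 150 x 110 x 12 mm (x -55 to +95 mm, y +-55 mm) with two hinge cheeks 107 mm tall at its +x end. Origin on the desk under the heatsink's centre; z up. The lever swings in the jig's x-z plane and comes down towards the jig's -x. At the start lever and foot stay beyond x = +20 mm of the jig (foot 150 to 190 mm above the desk).
- heatsink: Aluminium heatsink in the jig, 60 mm along jig x, 70 along y, 30 high; origin at the centre of its underside, axes as the jig's. Its top is a solid flat land 60 mm along x by 30 mm along y, 30 mm above the origin, with slightly lower fins on both sides. It slides only straight down between spring clips. Fully home its land is 42 mm above the desk; it starts 4 to 8 mm higher.
- seat_gap (a joint): How far the heatsink still stands above its seat, in m: 0 = fully home on a hard seat, 0.010 = top of travel. The clips resist with about 6 N and it stays where it is left; it stops hard at 0.
- hinge (a point): Lever hinge axis, 92 mm above the desk, 75 mm from the jig origin along jig +x. The axis runs along jig y.
- lever (a joint): Lever angle in rad: 0 = level, handle towards jig -x; positive = raised, 1.57 = upright; starts at 1.85 to 2.15; lower limit -0.5. Friction hinge, 1.1 N m (6.5 N at the handle) while moving, easing to a fifth on a finger at rest; it stays where it is left, also under the foot's load. The foot meets the seated heatsink between -0.19 and +0.19, differing each time (foot screwed to another depth).
- clamp_bar: Lever arm: steel bar 14 x 10 mm. Origin on the hinge axis; its -x axis runs along the bar to the handle. On its underside, 75 mm from the hinge, a stud with a sprung rubber foot (16 mm ball), tip 37 to 63 mm below the bar's centre line. The foot is preloaded: about 4 N at touch (1.8 N more at the handle), then 0.45 N per mm (2.6 N more at the handle for 10 degrees); bottoms out after 20 mm.
- handle (a point): Centre of the red cross handle at the lever's end, 170 mm from the hinge axis: a cylinder 24 mm in diameter and 32 mm long lying along the jig's y. Free all round except for the bar that leads to the hinge, so it can be pinched over its flat ends from above (fingers closing along the jig's y); it then pivots between the fingers as the lever swings.
- tube_a: Loose glass output tube, 44 mm diameter, 74 mm tall, standing on its black base; origin at the centre of its underside. Leave it alone.
- tube_b: Loose glass output tube, same as tube_a. Leave it alone.
- socket: Loose black valve socket, 38 mm diameter, 18 mm high, with a steel flange 56 x 16 mm; origin at the centre of its underside. Leave it alone.
- volume_knob: Loose chrome volume knob, 38 mm diameter, 22 mm high; origin at the centre of its underside. Leave it alone.

How it is judged:
On the way:
1. the heatsink is pressed fully home (within 1.2 mm) while the foot does not yet touch it (value of joint seat_gap below 0.0012 m and contact force between clamp_bar and heatsink below 0.5 N), for 0.2 s.
At the end, for the whole second after the job is handed in: The heatsink is fully home (within 1.2 mm) and the lever rests still (under 0.03 rad/s) with its foot pressing on the heatsink with 7.6 to 12.3 N, that is 10 degrees past first touch, give or take about 4 degrees; the robot has let go (value of joint seat_gap below 0.0012 m and contact force between clamp_bar and heatsink between 7.6 and 12.3 N and velocity of joint lever between -0.03 and 0.03 rad/s).
It fails at once if the foot is driven to the end of its spring (over 20 N on the heatsink) (contact force between clamp_bar and heatsink above 20 N).
It fails at once if tube_a is moved more than 15 mm (distance of tube_a from where it was at the start of the episode above 0.015 m).
It fails at once if tube_b is moved more than 15 mm (distance of tube_b from where it was at the start of the episode above 0.015 m).
It fails at once if socket is moved more than 15 mm (distance of socket from where it was at the start of the episode above 0.015 m).
It fails at once if volume_knob is moved more than 15 mm (distance of volume_knob from where it was at the start of the episode above 0.015 m).
It also fails if it takes over 72 s, if anything falls off the work surface, if the arm or the gripper's body presses on something with over 40 N, if the wrist force passes 120 N, or if a joint passes its speed limit or range.

## Working session

There is one attempt and no reset: what is moved stays moved. The work goes in short steps, Python scripts to look and compute and a tool call to move; the robot and the scene stay as the last step left them, time stands still between calls to the robot, and variables do not carry over. Pictures are saved under pics/ and viewed, at most 10 in all, crops included, and the job is handed in when it is done.

Besides the shell and the picture viewer there is one more tool, called after ">>>" in YAML: its name, and indented under it one key for each argument. servo_tool: Moves the arm, as the interface text tells. Its arguments: {"type":"object","properties":{"deltas":{"type":"array","items":{"type":"array"}},"grip_force":{"type":"number"}},"required":["deltas"]}

```bash
mkdir -p pics; cat > h.py <<'E'
import numpy as np, cv2
from bench import env
from scipy.spatial.transform import Rotation as R
def snap(n,f=None):
    c=env.camera(n)
    if f: cv2.imwrite('pics/'+f,cv2.cvtColor(c['pixels'],cv2.COLOR_RGB2BGR))
    return c
def ray(c,uv):
    K=np.array([[c['fx'],0,c['cx']],[0,c['fy'],c['cy']],[0,0,1.]])
    d=cv2.undistortPoints(np.array([[uv]],float),K,np.array([c['k1'],0,0,0.]))[0,0]
    M=cv2.Rodrigues(np.array(c['rvec'],float))[0];t=np.array(c['tvec'],float)
    # note: k1 model forward distortion = OpenCV
    v=M.T@np.array([d[0],d[1],1]);return -M.T@t, v/np.linalg.norm(v)
def onz(c,uv,z):
    o,v=ray(c,uv);return o+v*(z-o[2])/v[2]
def tri(rs):
    A=0;b=0
    for o,v in rs:
        P=np.eye(3)-np.outer(v,v);A=A+P;b=b+P@o
    x=np.linalg.solve(A,b)
    return x,[float(np.linalg.norm((np.eye(3)-np.outer(v,v))@(x-o))) for o,v in rs]
def proj(c,p):
    K=np.array([[c['fx'],0,c['cx']],[0,c['fy'],c['cy']],[0,0,1.]])
    return cv2.projectPoints(np.array([p],float),np.array(c['rvec'],float),np.array(c['tvec'],float),K,np.array([c['k1'],0,0,0.]))[0][0,0]
E
python3 - <<'E'
from h import *
cs={n:snap(n,n+'0.png') for n in('side','top')}
for n,c in cs.items(): print(n,ray(c,(320,200)))
s=env.get_state();print(s,env.grip_point_offset)
E
```

```text
side (array([0.33965789, 0.46801525, 0.50615748]), array([ 0.33494767, -0.70550941, -0.62455306]))
top (array([0.49999333, 0.02571856, 0.80519546]), array([ 0.1187804 , -0.01999229, -0.99271926]))
{'time_s': 0.1, 'joints': array([ 1.17639182e+00,  3.00458144e-01,  1.52156580e+00,  3.16019761e-05,
        1.32070869e+00, -6.66210277e-02]), 'qvel': array([-0.00022493, -0.00124526, -0.00020537,  0.00048473, -0.00096735,
       -0.00148613]), 'joint_torque': array([ 2.04237120e-03, -5.44375098e+01, -3.62365186e+01, -6.47514503e-05,
        3.00275919e-03,  5.55431643e-05]), 'ee_pos': array([0.17697333, 0.5204694 , 0.19853491]), 'tcp_rot': array([ 1.63162864e-01,  9.86598984e-01, -5.51415761e-04, -1.45131711e-04]), 'contact_force': array([-1.04183521,  0.39686956,  0.5720796 ]), 'torque': array([-0.01057025,  0.01037243,  0.05958034]), 'grasp_force': 0.0, 'grip_width': 0.08538841579110794} -0.0187
```

View pics/side0.png

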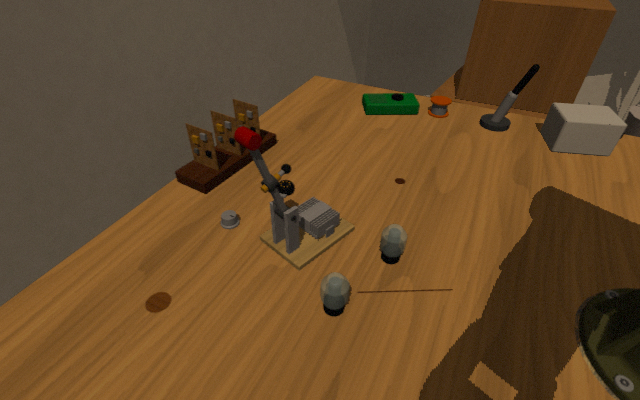

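View pics/top0.png

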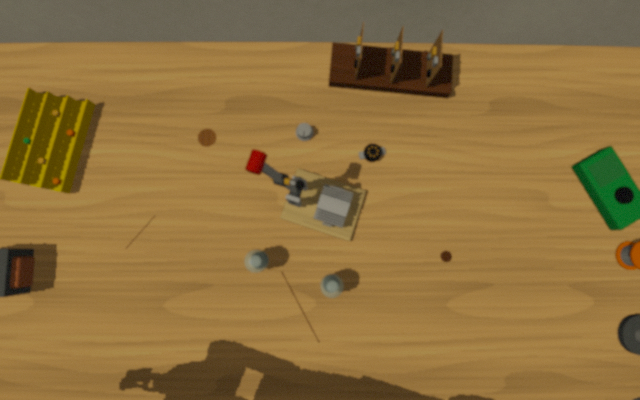

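The side view shows the red handle at (248,139), cheeks near (285,225) and the heatsink at (318,217), with tubes at (335,290) and (393,243), the knob at (229,219) and the socket at (287,187). In the top view the handle is at (257,161) and the heatsink at (335,206), with tubes at (257,260) and (332,285), the knob at (305,131) and the socket at (373,152).

```bash
python3 - <<'E'
from h import *
t=cv2.imread('pics/top0.png')[110:310,230:400];s=cv2.imread('pics/side0.png')[120:320,210:420]
cv2.imwrite('pics/crop.png',np.hstack([cv2.resize(t,None,fx=2.1,fy=3*.7,interpolation=2),cv2.resize(s,None,fx=2.1,fy=2.1,interpolation=2)]))
c=snap('top');d=snap('side')
def red(c):
    h=cv2.cvtColor(c['pixels'],cv2.COLOR_RGB2HSV);m=((h[...,0]<6)|(h[...,0]>174))&(h[...,1]>190)&(h[...,2]>80)
    n,l,st,ce=cv2.connectedComponentsWithStats(m.astype(np.uint8));i=1+np.argmax(st[1:,4]);print(st[i],ce[i]);return ce[i]
def plate(c):
    h=cv2.cvtColor(c['pixels'],cv2.COLOR_RGB2HSV);return h
a,b=red(c),red(d);print('handle',tri([ray(c,a),ray(d,b)]))
h=plate(c)
for p in [(345,233),(295,212),(357,195),(310,300),(335,206),(300,180)]:print(p,h[p[1],p[0]])
for nm,z,uv in [('land',.048,(335,206)),('knob',.022,(305,131)),('socket',.018,(373,152)),('tubeA',.06,(257,260)),('tubeB',.06,(332,285))]:print(nm,onz(c,uv,z))
for q in [(367,189),(351,239),(283,218),(305,170)]: print('base top corner',onz(c,q,.012))
for q in [(354,229),(299,266),(262,238)]: print('side base',onz(d,q,.012))
E
```

```text
[247 151  18  22 279] [255.85304659 161.63082437]
[234 126  24  19 237] [244.06329114 134.22362869]
handle (array([0.62221677, 0.10765015, 0.25853278]), [0.0017693998301443615, 0.001769399830144182])
(345, 233) [ 20 133 155]
(295, 212) [ 21 128 158]
(357, 195) [ 20 143  89]
(310, 300) [ 19 155 165]
(335, 206) [ 23  30 144]
(300, 180) [20 34 45]
land [ 0.57880175 -0.01895632  0.048     ]
knob [0.73814499 0.0410914  0.022     ]
socket [ 0.69498323 -0.10045953  0.018     ]
tubeA [0.47441559 0.13012039 0.06      ]
tubeB [ 0.42791972 -0.01185359  0.06      ]
base top corner [ 0.61802859 -0.08754239  0.012     ]
base top corner [ 0.51511066 -0.05332104  0.012     ]
base top corner [0.55768802 0.08539004 0.012     ]
base top corner [0.65760304 0.0408912  0.012     ]
side base [ 0.50739159 -0.0395485   0.012     ]
side base [0.55715734 0.09023233 0.012     ]
side base [0.65154849 0.0606327  0.012     ]
```

View pics/crop.png

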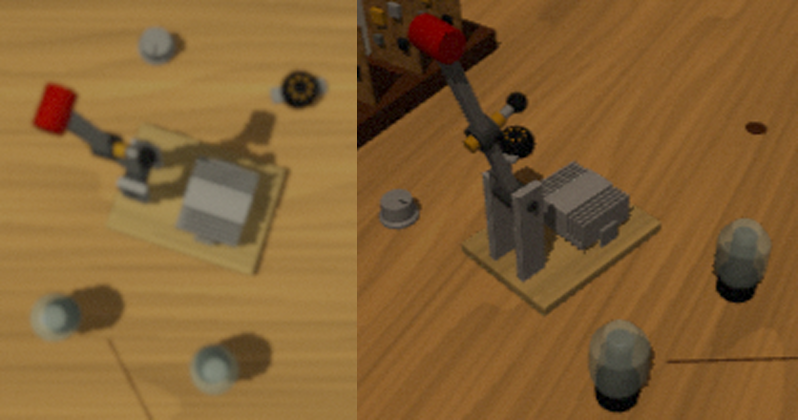

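The crops show the rubber foot as a dark ball, at about (286,169) in the side view and (300,184) in the top view. The heatsink's light land runs along the jig's x.

```bash
cat > m.py <<'E'
from h import *
c=snap('top');d=snap('side')
def land(c,seed,lo):
    h=cv2.cvtColor(c['pixels'],cv2.COLOR_RGB2HSV);
    m=((h[...,1]<60)&(h[...,2]>lo)).astype(np.uint8)
    n,l,st,ce=cv2.connectedComponentsWithStats(m,connectivity=4);i=l[seed[1],seed[0]];
    k=max(cv2.findContours((l==i).astype(np.uint8),0,1)[0],key=cv2.contourArea)
    r=cv2.minAreaRect(k);print(i,st[i],ce[i],r);return np.array(r[0]),cv2.boxPoints(r)
for lo in(105,120,130,140):land(c,(335,206),lo);land(d,(318,217),lo)
h=cv2.cvtColor(c['pixels'],cv2.COLOR_RGB2HSV);print(h[190:226:3,335,2],h[206,310:360:3,2])
f=tri([ray(c,(300,183.8)),ray(d,(286.2,168.6))]);print('foot',f)
E
python3 m.py
```

```text
942 [314 194  36  32 610] [331.39180328 207.29672131] ((331.1000061035156, 210.70001220703125), (30.99031639099121, 28.46049690246582), 18.43494987487793)
0 [     0      0    640    400 255676] [319.51051331 199.48581408] ((319.5, 199.5), (399.0, 639.0), 90.0)
11 [318 195  32  21 434] [333.19815668 204.94470046] ((333.07415771484375, 204.9099578857422), (30.320362091064453, 14.423830032348633), 17.650123596191406)
0 [     0      0    640    400 256000] [319.5 199.5] ((319.5, 199.5), (399.0, 639.0), 90.0)
9 [318 195  31  21 383] [333.00522193 204.97389034] ((332.99908447265625, 204.9315185546875), (29.150861740112305, 13.124385833740234), 17.650123596191406)
0 [     0      0    640    400 256000] [319.5 199.5] ((319.5, 199.5), (399.0, 639.0), 90.0)
3 [318 197  30  18 274] [332.48175182 205.68248175] ((332.51129150390625, 205.4683380126953), (27.6468505859375, 10.762763977050781), 19.653823852539062)
0 [     0      0    640    400 256000] [319.5 199.5] ((319.5, 199.5), (399.0, 639.0), 90.0)
[102  99  97 134 141 142 144 145 107 105 103 103] [158 161 154 143 144 145 145 145 144 144 142 144 142 112  80  83 114]
foot (array([0.60128933, 0.04541643, 0.17344256]), [0.001189961159054193, 0.0011899611590542307])
```

```bash
cat > n.py <<'E'
from h import *
c=snap('top');d=snap('side')
h=cv2.cvtColor(d['pixels'],cv2.COLOR_RGB2HSV);print(h[196:232:2,318,2])
m=np.zeros((400,640),np.uint8);m[185:250,295:350]=((h[...,1]<70)&(h[...,2]>70))[185:250,295:350]
for lo in(60,70,80,90,100):
  n,l,st,ce=cv2.connectedComponentsWithStats((m&(h[...,2]>lo)).astype(np.uint8));i=1+np.argmax(st[1:,4]);print(lo,st[i],ce[i])
for uv in [(318.6,209.5)]: print('land3d',tri([ray(c,(333.1,204.9)),ray(d,uv)]))
a=np.deg2rad(17.65);u=np.array([np.cos(a),np.sin(a)])*15
p,q=onz(c,np.array([333.1,204.9])-u,.048),onz(c,np.array([333.1,204.9])+u,.048)
x=(p-q)[:2];print('len',np.linalg.norm(x),'yaw',np.degrees(np.arctan2(x[1],x[0])),'ctr',(p+q)/2)
for y in(71,72,73,74):
  e=np.array([np.cos(np.radians(y)),np.sin(np.radians(y))]);n=np.array([-e[1],e[0]])
  for nm,P in(('handle',(.6222,.1077)),('foot',(.6013,.0454))): v=np.array(P)-((p+q)/2)[:2];print(y,nm,v@e,v@n)
s=env.get_state();print(R.from_quat(s['tcp_rot']).as_matrix().round(3))
E
python3 n.py
```

```text
[143 143 112 102 110 111 113 114 113 111  73  82  69  70  82  82  58  60]
60 [295 198  43  40 678] [314.64896755 213.15781711]
70 [295 198  43  40 678] [314.64896755 213.15781711]
80 [295 198  36  24 377] [313.08222812 210.066313  ]
90 [299 201  32  21 314] [314.18152866 210.82165605]
100 [299 202  32  20 295] [314.54237288 210.85084746]
land3d (array([ 0.5767032 , -0.01646762,  0.05258526]), [0.0040377242623803496, 0.004037724262380383])
len 0.05882350630346362 yaw 72.34585275051623 ctr [ 0.58097202 -0.01521154  0.048     ]
71 handle 0.12963766075744224 0.0010342652424672888
71 foot 0.06392747906945023 0.0005127074498121678
72 handle 0.12963596673117028 -0.0012283814262562948
72 foot 0.0639266905835458 -0.0006030589852467801
73 handle 0.12959478433362018 -0.0034906539180978163
73 foot 0.06390642940841787 -0.0017186417226968502
74 handle 0.1295141261093492 -0.005751863122941181
74 foot 0.06386670171581665 -0.0028337009452293373
[[-0.947  0.322 -0.   ]
 [ 0.322  0.947 -0.   ]
 [-0.    -0.    -1.   ]]
```

>>> servo_tool:
  deltas:
    - [[-42, -46, 0], 9, -1]
    - [[-84, -92, 0], 18, -1]
    - [[-127, -138, 0], 27, -1]
    - [[-169, -184, 0], 36, -1]
    - [[-212, -229, 0], 45, -1]
    - [[-254, -275, 0], 54, -1]
    - [[-296, -321, 0], 63, -1]
    - [[-339, -367, 0], 72, -1]
    - [[-381, -413, 0], 81, -1]
    - [[-423, -459, 0], 89.4, -1]

```text
time_s: 1.65
ee_pos: [0.4303, -0.0522, 0.1994]
tcp_rot: [0.812, 0.584, 0.0, 0.0]
contact_force: [1.5, 0.8, 1.0]
grip_width: 0.0003
grasp_force: 0.0
```

>>> servo_tool:
  deltas:
    - [[23, 44, 0], 0, -1]
    - [[46, 88, 0], 0, -1]
    - [[69, 131, 0], 0, -1]
    - [[69, 131, 0], 0, -1]
    - [[69, 131, 35], 0, -1]
    - [[69, 131, 75], 0, -1]
    - [[69, 131, 110], 0, -1]
    - [[69, 131, 132], 0, -1]
    - [[69, 131, 138], 0, -1]
    - [[69, 131, 138], 0, -1]

```text
time_s: 2.9
ee_pos: [0.5757, -0.0254, 0.0618]
tcp_rot: [0.81, 0.586, 0.0, 0.0]
contact_force: [-0.1, 0.7, 0.4]
grip_width: -0.0001
grasp_force: 0.0
```

```bash
python3 - <<'E'
from h import *
c=snap('side','side1.png');s=env.get_state();print(s['ee_pos'],s['contact_force'])
p=c['pixels'][120:300,210:420,::-1];t=snap('top')['pixels'][110:290,230:400,::-1]
cv2.imwrite('pics/c1.png',np.hstack([cv2.resize(x,None,fx=2.1,fy=2.1,interpolation=2) for x in(t,p)]))
E
```

```text
[ 0.57602777 -0.02542928  0.0622233 ] [ 0.85994843 -0.24021759 -0.05554667]
```

View pics/c1.png

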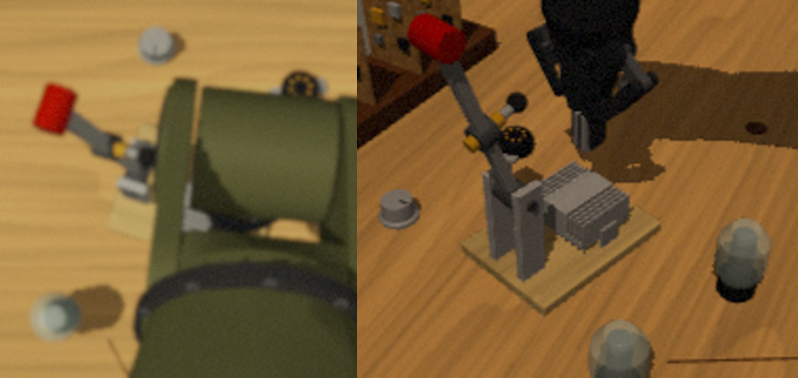

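The closed fingers hang just above the far half of the heatsink, with the tip at about (321,191) in the side view. The lever and foot are clear of the hand.

```bash
python3 - <<'E'
from h import *
c=snap('side')
print(proj(c,(.576,-.0254,.062)),proj(c,(.576,-.0254,.048)),tri([ray(snap('top'),(333.1,204.9)),ray(c,(314.5,210.8))]))
for q in [(-.03,-.015),(-.03,.015),(.03,-.015),(.03,.015)]:
  e=np.radians(71.8);print(proj(c,(.581+q[0]*np.cos(e)-q[1]*np.sin(e),-.015+q[0]*np.sin(e)+q[1]*np.cos(e),.048)))
E
```

```text
[318.94700486 202.76025642] [318.86849555 208.50039965] (array([ 0.58061781, -0.0153617 ,  0.04817127]), [0.00035353047410456817, 0.0003535304741042944])
[319.46020584 200.31169234]
[330.76416744 207.29393356]
[296.91940492 214.59644089]
[308.24151758 222.24871738]
```

```bash
python3 - <<'E'
from h import *
c=snap('side')
p=c['pixels'][140:240,270:390,::-1];p=cv2.resize(p,None,fx=5,fy=5,interpolation=0)
p=np.clip(p.astype(float)*1.8,0,255).astype(np.uint8)
w=snap('wrist')['pixels'][:,:,::-1];cv2.imwrite('pics/c2.png',np.vstack([p[:,:],])) ;cv2.imwrite('pics/w2.png',w)
E
```

```text
(no output)
```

View pics/c2.png

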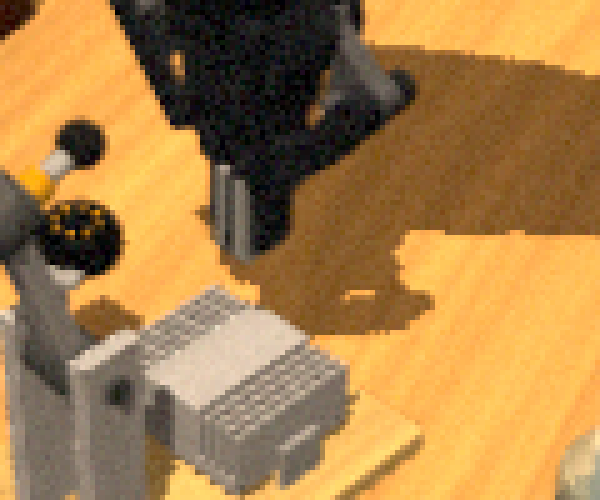

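View pics/w2.png

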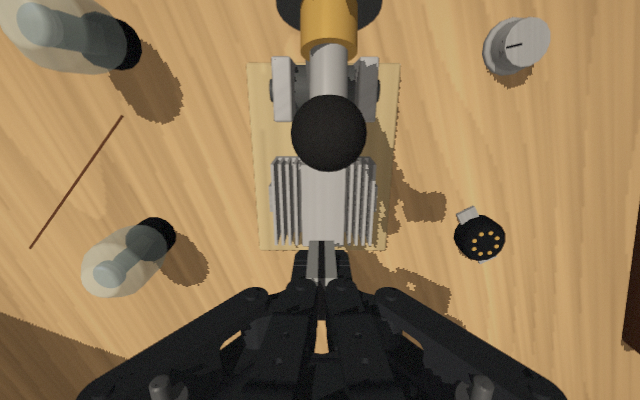

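The enlarged side view puts the finger ends at about (319,192), higher than the 203 predicted. The wrist view shows the tip at (322,243), right at the -x end of the land, so I'm checking this by triangulation.

```bash
python3 - <<'E'
from h import *
c=snap('side');w=snap('wrist');print(env.get_state()['ee_pos'])
print('tcp in wrist',proj(w,(.576,-.0254,.062)))
print('tip',tri([ray(c,(319,191)),ray(w,(322,243))]))
for z in(.055,.062,.08,.09):print(z,onz(c,(319,191),z),onz(w,(322,243),z))
for uv in[(321,165),(322,247)]:print('land on z48 wrist',onz(w,uv,.048))
e=np.radians(71.8)
for q in(-.03,0,.03):print(proj(w,(.581+q*np.cos(e),-.015+q*np.sin(e),.048)))
E
```

```text
[ 0.57586273 -0.02532548  0.06140938]
tcp in wrist [321.6046871  228.80576322]
tip (array([ 0.5764198 , -0.02251981,  0.09026523]), [0.0017063004202578017, 0.0017063004202576108])
0.055 [ 0.59582387 -0.06629383  0.055     ] [ 0.57185543 -0.03898861  0.055     ]
0.062 [ 0.59184929 -0.05800368  0.062     ] [ 0.57299225 -0.03542045  0.062     ]
0.08 [ 0.58162894 -0.03668615  0.08      ] [ 0.57591549 -0.0262452   0.08      ]
0.09 [ 0.57595097 -0.02484307  0.09      ] [ 0.57753952 -0.02114783  0.09      ]
land on z48 wrist [0.58801744 0.01238576 0.048     ]
land on z48 wrist [ 0.56970565 -0.0456499   0.048     ]
[323.60106657 243.75262897]
[323.72867353 204.99718444]
[323.86948769 162.32922404]
```

>>> servo_tool:
  deltas:
    - [[0, 0, 2], 0, -1]
    - [[0, 0, 4], 0, -1]
    - [[0, 0, 6], 0, -1]
    - [[0, 0, 8], 0, -1]
    - [[0, 0, 10], 0, -1]
    - [[0, 0, 11], 0, -1]
    - [[0, 0, 12], 0, -1]
    - [[0, 0, 14], 0, -1]
    - [[0, 0, 15], 0, -1]
    - [[0, 0, 16], 0, -1]

```text
time_s: 4.55
ee_pos: [0.5757, -0.0254, 0.045]
tcp_rot: [0.81, 0.586, -0.0, -0.0]
contact_force: [-0.1, -0.1, 0.6]
grip_width: 0.0001
grasp_force: 0.0
```

>>> servo_tool:
  deltas:
    - [[0, 0, 2], 0, -1]
    - [[0, 0, 3], 0, -1]
    - [[0, 0, 5], 0, -1]
    - [[0, 0, 6], 0, -1]
    - [[0, 0, 8], 0, -1]
    - [[0, 0, 9], 0, -1]
    - [[0, 0, 10], 0, -1]
    - [[0, 0, 11], 0, -1]
    - [[0, 0, 12], 0, -1]
    - [[0, 0, 13], 0, -1]

```text
time_s: 5.8
ee_pos: [0.5758, -0.0253, 0.032]
tcp_rot: [0.81, 0.586, 0.0, 0.0]
contact_force: [-0.1, 0.3, -0.2]
grip_width: -0.0001
grasp_force: 0.0
```

```bash
python3 - <<'E'
from h import *
c=snap('side');print(env.get_state()['ee_pos'],env.get_state()['contact_force'],env.get_state()['joints'])
p=c['pixels'][140:240,270:390,::-1];p=cv2.resize(p,None,fx=5,fy=5,interpolation=0)
cv2.imwrite('pics/c3.png',np.clip(p.astype(float)*1.8,0,255).astype(np.uint8))
E
```

```text
[ 0.57566651 -0.02529964  0.03189236] [ 0.077127    0.29646671 -0.02311537] [-1.07490125e-01  5.44718633e-01  1.59381119e+00  2.46466927e-05
  1.00326788e+00  2.09849001e-01]
```

View pics/c3.png

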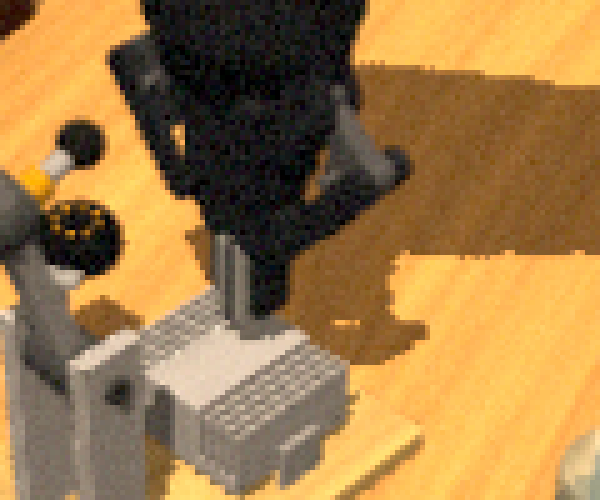

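The fingertips stand just above the land, so the reported TCP reads about 22 mm too low. I'll go on by force.

>>> servo_tool:
  deltas:
    - [[0, 0, 1], 0, -1]
    - [[0, 0, 2], 0, -1]
    - [[0, 0, 3], 0, -1]
    - [[0, 0, 4], 0, -1]
    - [[0, 0, 5], 0, -1]
    - [[0, 0, 6], 0, -1]
    - [[0, 0, 7], 0, -1]
    - [[0, 0, 8], 0, -1]
    - [[0, 0, 9], 0, -1]
    - [[0, 0, 10], 0, -1]

```text
time_s: 7.1
ee_pos: [0.5758, -0.0253, 0.022]
tcp_rot: [0.81, 0.586, 0.0, 0.0]
contact_force: [-0.4, 0.6, 0.8]
grip_width: 0.0003
grasp_force: 0.0
```

>>> servo_tool:
  deltas:
    - [[0, 0, 0.4], 0, -1]
    - [[0, 0, 0.8], 0, -1]
    - [[0, 0, 1.2], 0, -1]
    - [[0, 0, 1.6], 0, -1]
    - [[0, 0, 2], 0, -1]
    - [[0, 0, 2.4], 0, -1]
    - [[0, 0, 2.8], 0, -1]
    - [[0, 0, 3.2], 0, -1]
    - [[0, 0, 3.6], 0, -1]
    - [[0, 0, 4], 0, -1]

```text
time_s: 8.35
ee_pos: [0.5757, -0.0253, 0.018]
tcp_rot: [0.81, 0.587, -0.0, -0.0]
contact_force: [0.2, 0.6, 0.5]
grip_width: -0.0004
grasp_force: 0.0
```

>>> servo_tool:
  deltas:
    - [[0, 0, 0.4], 0, -1]
    - [[0, 0, 0.8], 0, -1]
    - [[0, 0, 1.2], 0, -1]
    - [[0, 0, 1.6], 0, -1]
    - [[0, 0, 2], 0, -1]
    - [[0, 0, 2.4], 0, -1]
    - [[0, 0, 2.8], 0, -1]
    - [[0, 0, 3.2], 0, -1]
    - [[0, 0, 3.6], 0, -1]
    - [[0, 0, 4], 0, -1]

```text
time_s: 9.6
ee_pos: [0.5758, -0.0253, 0.0141]
tcp_rot: [0.81, 0.586, 0.0, 0.0]
contact_force: [-1.4, -0.4, 4.4]
grip_width: 0.0
grasp_force: 2.2
```

>>> servo_tool:
  deltas:
    - [[0, 0, 0.4], 0, -1]
    - [[0, 0, 0.8], 0, -1]
    - [[0, 0, 1.2], 0, -1]
    - [[0, 0, 1.6], 0, -1]
    - [[0, 0, 2], 0, -1]
    - [[0, 0, 2.4], 0, -1]
    - [[0, 0, 2.8], 0, -1]
    - [[0, 0, 3.2], 0, -1]
    - [[0, 0, 3.6], 0, -1]
    - [[0, 0, 4], 0, -1]

```text
time_s: 10.85
ee_pos: [0.5758, -0.0253, 0.0101]
tcp_rot: [0.81, 0.587, 0.0, 0.0]
contact_force: [-0.5, -0.1, 4.2]
grip_width: 0.0002
grasp_force: 2.2
```

>>> servo_tool:
  deltas:
    - [[0, 0, 0.4], 0, -1]
    - [[0, 0, 0.7], 0, -1]
    - [[0, 0, 1.0], 0, -1]
    - [[0, 0, 1.3], 0, -1]
    - [[0, 0, 1.6], 0, -1]
    - [[0, 0, 1.9], 0, -1]
    - [[0, 0, 2.1], 0, -1]
    - [[0, 0, 2.3], 0, -1]
    - [[0, 0, 2.5], 0, -1]
    - [[0, 0, 2.7], 0, -1]

```text
time_s: 12.1
ee_pos: [0.5761, -0.0255, 0.0097]
tcp_rot: [0.81, 0.587, 0.0, 0.0]
contact_force: [-14.6, 0.1, 32.1]
grip_width: 0.0001
grasp_force: 16.5
```

>>> servo_tool:
  deltas:
    - [[0, 0, 0], 0, -1]
    - [[0, 0, -10], 0, -1]
    - [[0, 0, -50], 0, -1]
    - [[0, 0, -100], 0, -1]
    - [[0, 0, -150], 0, -1]
    - [[0, 0, -200], 0, -1]
    - [[0, 0, -250], 0, 0]
    - [[0, 0, -260], 0, 0]
    - [[0, 0, -260], 0, 0.5]
    - [[0, 0, -260], 0, 0.5]

```text
time_s: 13.35
ee_pos: [0.5753, -0.0253, 0.2655]
tcp_rot: [0.81, 0.587, -0.001, -0.001]
contact_force: [-0.2, 0.7, 0.1]
grip_width: 0.0641
grasp_force: 0.0
```

```bash
python3 - <<'E'
from h import *
c=snap('side');w=snap('wrist');s=env.get_state();print(s['ee_pos'],s['grip_width'],s['contact_force'])
h=cv2.cvtColor(c['pixels'],cv2.COLOR_RGB2HSV)
m=np.zeros((400,640),np.uint8);m[185:250,295:350]=((h[...,1]<70)&(h[...,2]>100))[185:250,295:350]
n,l,st,ce=cv2.connectedComponentsWithStats(m);i=1+np.argmax(st[1:,4]);print(st[i],ce[i])
for z in(.042,.048):print(z,proj(c,(.5806,-.0154,z)),onz(c,ce[i],z))
hw=cv2.cvtColor(w['pixels'],cv2.COLOR_RGB2HSV);mr=((hw[...,0]<6)|(hw[...,0]>174))&(hw[...,1]>190)&(hw[...,2]>80)
n,l,st,ce=cv2.connectedComponentsWithStats(mr.astype(np.uint8));i=1+np.argmax(st[1:,4]);print('red wrist',st[i],ce[i])
print('handle pred',proj(w,(.621,.1066,.2535)))
t=c['pixels'][60:260,200:400,::-1];v=w['pixels'][:,:,::-1]
cv2.imwrite('pics/c4.png',np.hstack([cv2.resize(t,(400,400),interpolation=2),cv2.resize(v,(400,250))[:].copy() if 0 else cv2.copyMakeBorder(cv2.resize(v,(400,250)),0,150,0,0,cv2.BORDER_CONSTANT)]))
E
```

```text
[ 0.57540264 -0.02527137  0.26587001] 0.06419466946048015 [ 1.03561597 -0.49026499 -0.20395981]
[299 205  32  20 294] [314.68367347 213.7244898 ]
0.042 [314.32162674 213.26189699] [ 0.57938996 -0.01451075  0.042     ]
0.048 [314.33027359 210.8406276 ] [ 0.57629103 -0.00827331  0.048     ]
red wrist [297   0  58  12 660] [325.29393939   5.27121212]
handle pred [325.66007714 -14.64703123]
```

View pics/c4.png

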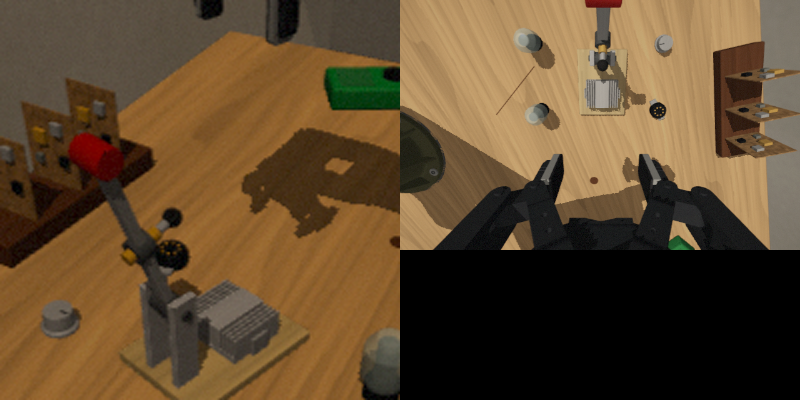

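The heatsink now sits at its seated height: its land is at row 213.7 against 213.3 predicted for 42 mm. The open fingertips are at about (342,80) and (304,68) in the side view, and (253,248) and (389,248) in the wrist view.

```bash
python3 - <<'E'
from h import *
c=snap('side');w=snap('wrist');s=env.get_state();print(s['ee_pos'])
for a,b in[((342,80),(253,248)),((304,68),(389,248))]:print(tri([ray(c,a),ray(w,b)]))
print(proj(w,s['ee_pos']))
E
```

```text
[ 0.57556331 -0.02528573  0.26647866]
(array([ 0.53950812, -0.01059089,  0.30400815]), [0.0038833669783152596, 0.0038833669783152752])
(array([ 0.60965208, -0.03206159,  0.30377934]), [0.002452214859960108, 0.0024522148599600904])
[321.55109471 228.62174922]
```

>>> servo_tool:
  deltas:
    - [[30, 0, 0], 0, 0.5]
    - [[60, 1, 0], 0, 0.5]
    - [[90, 1, 0], 0, 0.5]
    - [[120, 2, 0], 0, 0.5]
    - [[140, 2, 0], 0, 0.5]
    - [[140, 2, 0], 0, 0.5]
    - [[140, 2, 0], 0, 0.5]
    - [[140, 2, 0], 0, 0.5]
    - [[140, 2, 0], 0, 0.5]
    - [[140, 2, 0], 0, 0.5]

```text
time_s: 14.8
ee_pos: [0.6213, 0.1068, 0.2675]
tcp_rot: [0.81, 0.586, 0.0, 0.0]
contact_force: [-0.1, 0.8, -0.2]
grip_width: 0.0641
grasp_force: 0.0
```

```bash
python3 - <<'E'
from h import *
c=snap('side');w=snap('wrist');s=env.get_state();print(s['ee_pos'],s['contact_force'])
def red(c):
    h=cv2.cvtColor(c['pixels'],cv2.COLOR_RGB2HSV);m=((h[...,0]<6)|(h[...,0]>174))&(h[...,1]>190)&(h[...,2]>60)
    n,l,st,ce=cv2.connectedComponentsWithStats(m.astype(np.uint8));i=1+np.argmax(st[1:,4]);print(st[i],ce[i]);return ce[i]
a,b=red(c),red(w);x,e=tri([ray(c,a),ray(w,b)]);print(x,e)
print('pred wrist',proj(w,(.621,.1066,.2535)))
M=R.from_quat(s['tcp_rot']).as_matrix();print('in tool',M.T@(x-s['ee_pos']))
print('wrist at z.2535',M.T@(onz(w,b,.2535)-s['ee_pos']))
E
```

```text
[0.62131199 0.1069471  0.26745193] [-0.57187123  0.36235076 -0.91590008]
[234 126  28  24 427] [247.58782201 137.56674473]
[ 298  205   47   33 1489] [320.70920081 221.0161182 ]
[0.62051955 0.10616052 0.2535541 ] [0.00010802392437232291, 0.00010802392437248003]
pred wrist [321.11121024 220.39149049]
in tool [-0.00099495 -0.00050852  0.01389777]
wrist at z.2535 [-0.0009073  -0.00047313  0.01395187]
```

>>> servo_tool:
  deltas:
    - [[-1, 0, 12], 0, 0.5]
    - [[-1, 0, 26], 0, 0.5]
    - [[-1, 0, 40], 0, 0.5]
    - [[-1, 0, 52], 0, 0.5]
    - [[-1, 0, 60], 0, 0.5]
    - [[-1, 0, 64], 0, 0.5]
    - [[-1, 0, 64], 0, 0.5]
    - [[-1, 0, 64], 0, -1]
    - [[-1, 0, 64], 0, -1]
    - [[-1, 0, 64], 0, -1]
  grip_force: 40

```text
time_s: 16.15
ee_pos: [0.621, 0.1062, 0.2039]
tcp_rot: [0.81, 0.586, 0.0, 0.0]
contact_force: [-3.3, 0.1, 4.4]
grip_width: 0.0315
grasp_force: 40.2
```

```bash
python3 - <<'E'
from h import *
c=snap('side');w=snap('wrist');s=env.get_state();print(s['ee_pos'],s['contact_force'],s['grip_width'],s['grasp_force'])
t=c['pixels'][60:260,200:400,::-1];v=w['pixels'][:,:,::-1]
cv2.imwrite('pics/c5.png',np.hstack([cv2.resize(t,(400,400),interpolation=2),cv2.copyMakeBorder(cv2.resize(v,(400,250)),0,150,0,0,cv2.BORDER_CONSTANT)]))
E
```

```text
[0.62097159 0.10624626 0.20390998] [-3.54517871 -0.0524477   5.7964146 ] 0.031885598974158096 40.33800423145294
```

View pics/c5.png

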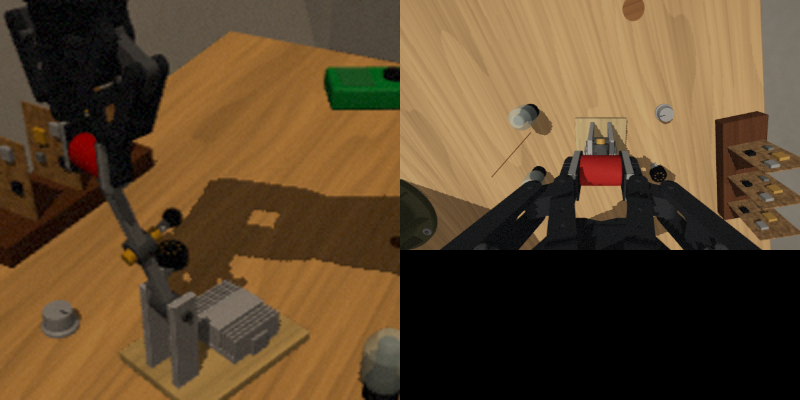

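The handle sits between the pads with the fingers straddling the bar, and the reported width of 32 mm matches its length. Next I'll compute the arc.

```bash
cat > arc.py <<'E'
import sys,numpy as np
def arc(a,b,n=10):
    t=np.linspace(a,b,n+1)[1:]
    return [[round(-170*(np.cos(x)-np.cos(a)),1),0,round(170*(np.sin(a)-np.sin(x)),1)] for x in t]
if __name__=='__main__':
    v=[float(x) for x in sys.argv[1:]]
    for a,b in zip(v,v[1:]):print(a,b,[[r,0,-1] for r in arc(a,b)])
E
python3 arc.py 1.888 1.15 .45 .25 .18 .12 .06 0 -.06 -.12
```

```text
1.888 1.15 [[[np.float64(-12.1), 0, np.float64(-3.5)], 0, -1], [[np.float64(-24.3), 0, np.float64(-6.0)], 0, -1], [[np.float64(-36.8), 0, np.float64(-7.7)], 0, -1], [[np.float64(-49.3), 0, np.float64(-8.4)], 0, -1], [[np.float64(-61.8), 0, np.float64(-8.3)], 0, -1], [[np.float64(-74.3), 0, np.float64(-7.1)], 0, -1], [[np.float64(-86.7), 0, np.float64(-5.1)], 0, -1], [[np.float64(-98.9), 0, np.float64(-2.2)], 0, -1], [[np.float64(-110.8), 0, np.float64(1.7)], 0, -1], [[np.float64(-122.5), 0, np.float64(6.3)], 0, -1]]
1.15 0.45 [[[np.float64(-10.7), 0, np.float64(5.2)], 0, -1], [[np.float64(-21.0), 0, np.float64(11.2)], 0, -1], [[np.float64(-30.8), 0, np.float64(17.9)], 0, -1], [[np.float64(-40.2), 0, np.float64(25.2)], 0, -1], [[np.float64(-49.0), 0, np.float64(33.2)], 0, -1], [[np.float64(-57.2), 0, np.float64(41.8)], 0, -1], [[np.float64(-64.9), 0, np.float64(50.9)], 0, -1], [[np.float64(-71.8), 0, np.float64(60.6)], 0, -1], [[np.float64(-78.1), 0, np.float64(70.7)], 0, -1], [[np.float64(-83.6), 0, np.float64(81.2)], 0, -1]]
0.45 0.25 [[[np.float64(-1.4), 0, np.float64(3.1)], 0, -1]
[... 2745 characters left out ...]
.1)], 0, -1], [[np.float64(0.1), 0, np.float64(7.1)], 0, -1], [[np.float64(0.2), 0, np.float64(8.2)], 0, -1], [[np.float64(0.2), 0, np.float64(9.2)], 0, -1], [[np.float64(0.3), 0, np.float64(10.2)], 0, -1]]
-0.06 -0.12 [[[np.float64(0.1), 0, np.float64(1.0)], 0, -1], [[np.float64(0.1), 0, np.float64(2.0)], 0, -1], [[np.float64(0.2), 0, np.float64(3.1)], 0, -1], [[np.float64(0.3), 0, np.float64(4.1)], 0, -1], [[np.float64(0.4), 0, np.float64(5.1)], 0, -1], [[np.float64(0.5), 0, np.float64(6.1)], 0, -1], [[np.float64(0.6), 0, np.float64(7.1)], 0, -1], [[np.float64(0.7), 0, np.float64(8.1)], 0, -1], [[np.float64(0.8), 0, np.float64(9.1)], 0, -1], [[np.float64(0.9), 0, np.float64(10.2)], 0, -1]]
```

>>> servo_tool:
  deltas:
    - [[-12, 0, -3.5], 0, -1]
    - [[-24, 0, -6], 0, -1]
    - [[-37, 0, -7.5], 0, -1]
    - [[-49, 0, -8.5], 0, -1]
    - [[-62, 0, -8.5], 0, -1]
    - [[-74, 0, -7], 0, -1]
    - [[-87, 0, -5], 0, -1]
    - [[-99, 0, -2], 0, -1]
    - [[-111, 0, 1.5], 0, -1]
    - [[-122.5, 0, 6.5], 0, -1]

```text
time_s: 17.5
ee_pos: [0.5827, -0.0095, 0.1978]
tcp_rot: [0.81, 0.587, 0.001, -0.0]
contact_force: [-6.6, 8.3, 10.3]
grip_width: 0.0314
grasp_force: 41.2
```

>>> servo_tool:
  deltas:
    - [[-10.5, 0, 5], 0, -1]
    - [[-21, 0, 11], 0, -1]
    - [[-31, 0, 18], 0, -1]
    - [[-40, 0, 25], 0, -1]
    - [[-49, 0, 33], 0, -1]
    - [[-57, 0, 42], 0, -1]
    - [[-65, 0, 51], 0, -1]
    - [[-72, 0, 60.5], 0, -1]
    - [[-78, 0, 70.5], 0, -1]
    - [[-83.5, 0, 81], 0, -1]

```text
time_s: 18.75
ee_pos: [0.556, -0.09, 0.1163]
tcp_rot: [0.81, 0.586, -0.001, -0.0]
contact_force: [-13.0, 0.3, 13.1]
grip_width: 0.0313
grasp_force: 50.7
```

```bash
cat > a.py <<'E'
from h import *
s=env.get_state();p=s['ee_pos']
o=np.array([.5806,-.0154]);e=np.array([np.cos(np.radians(71.7)),np.sin(np.radians(71.7))])
x=(p[:2]-o)@e-.075;z=p[2]+.0497-.092
M=R.from_quat(s['tcp_rot']).as_matrix()
print(s['time_s'],'lat',(p[:2]-o)@[-e[1],e[0]],'r',np.hypot(x,z),'theta',np.arctan2(z,-x),'F tool',M.T@s['contact_force'],'w',s['grip_width'])
E
python3 a.py
```

```text
18.75 lat -1.5264099198341458e-05 r 0.17045778587106775 theta 0.4492137156938982 F tool [ -3.75538881 -12.48783087 -13.09880894] w 0.03128753176594656
```

>>> servo_tool:
  deltas:
    - [[-1.5, -0.2, 3], 0, -1]
    - [[-3, -0.4, 6], 0, -1]
    - [[-4, -0.6, 9.5], 0, -1]
    - [[-5.5, -0.8, 12.5], 0, -1]
    - [[-6.5, -1, 15.5], 0, -1]
    - [[-8, -1, 19], 0, -1]
    - [[-9, -1, 22], 0, -1]
    - [[-10, -1, 25.5], 0, -1]
    - [[-11, -1, 28.5], 0, -1]
    - [[-11.5, -1, 32], 0, -1]

```text
time_s: 20.0
ee_pos: [0.5523, -0.1012, 0.0848]
tcp_rot: [0.81, 0.586, -0.0, 0.001]
contact_force: [-9.4, -6.3, 10.8]
grip_width: 0.0315
grasp_force: 52.7
```

```bash
python3 a.py
```

```text
20.0 lat -5.359898308165273e-05 r 0.17069127210969173 theta 0.25149375777470967 F tool [ -8.91907976  -6.9991406  -10.82216017] w 0.03150168544001293
```

>>> servo_tool:
  deltas:
    - [[-1, -0.2, 2], 0, -1]
    - [[-1.5, -0.4, 4], 0, -1]
    - [[-2, -0.6, 6], 0, -1]
    - [[-2.5, -0.7, 8], 0, -1]
    - [[-3, -0.7, 10], 0, -1]
    - [[-3.2, -0.7, 12], 0, -1]
    - [[-3.5, -0.7, 14], 0, -1]
    - [[-3.8, -0.7, 16], 0, -1]
    - [[-4.1, -0.7, 18], 0, -1]
    - [[-4.4, -0.7, 20], 0, -1]
  grip_force: 25

```text
time_s: 21.25
ee_pos: [0.551, -0.105, 0.065]
tcp_rot: [0.81, 0.586, 0.001, 0.001]
contact_force: [-2.4, -5.9, 9.7]
grip_width: 0.0311
grasp_force: 53.8
```

```bash
python3 a.py; python3 arc.py .13 .09 .05 .01 -.03 -.07 -.11 -.15 | sed 's/np.float64//g' | awk '{print $1,$2,$(NF-4),$(NF-3),$(NF-2)}'
```

```text
21.25 lat -5.534596543945239e-05 r 0.1708956151336903 theta 0.13303617614779473 F tool [-6.33713704 -0.41639662 -9.65521023] w 0.03111000257740159
0.13 0.09 [[(-0.7), 0, (6.8)],
0.09 0.05 [[(-0.5), 0, (6.8)],
0.05 0.01 [[(-0.2), 0, (6.8)],
0.01 -0.03 [[(0.1), 0, (6.8)],
-0.03 -0.07 [[(0.3), 0, (6.8)],
-0.07 -0.11 [[(0.6), 0, (6.8)],
-0.11 -0.15 [[(0.9), 0, (6.7)],
```

>>> servo_tool:
  deltas:
    - [[-0.1, 0, 0.7], 0, -1]
    - [[-0.3, 0, 1.4], 0, -1]
    - [[-0.4, 0, 2.1], 0, -1]
    - [[-0.6, 0, 2.8], 0, -1]
    - [[-0.7, 0, 3.4], 0, -1]
    - [[-0.8, 0, 4.1], 0, -1]
    - [[-0.9, 0, 4.8], 0, -1]
    - [[-1, 0, 5.5], 0, -1]
    - [[-1.1, 0, 6.2], 0, -1]
    - [[-1.1, 0, 6.8], 0, -1]

```text
time_s: 22.5
ee_pos: [0.5508, -0.1059, 0.0582]
tcp_rot: [0.81, 0.586, 0.001, 0.001]
contact_force: [-1.2, -2.7, 9.1]
grip_width: 0.0316
grasp_force: 54.1
```

```bash
python3 a.py
```

```text
22.5 lat -7.693806483837287e-05 r 0.17101294179589155 theta 0.09285213082132733 F tool [-2.95899952 -0.24702845 -9.09780453] w 0.03156666125753609
```

>>> servo_tool:
  deltas:
    - [[0, 0, 0.7], 0, -1]
    - [[-0.1, 0, 1.4], 0, -1]
    - [[-0.1, 0, 2.1], 0, -1]
    - [[-0.2, 0, 2.8], 0, -1]
    - [[-0.2, 0, 3.4], 0, -1]
    - [[-0.3, 0, 4.1], 0, -1]
    - [[-0.3, 0, 4.8], 0, -1]
    - [[-0.4, 0, 5.5], 0, -1]
    - [[-0.4, 0, 6.2], 0, -1]
    - [[-0.5, 0, 6.8], 0, -1]

```text
time_s: 23.75
ee_pos: [0.5506, -0.1064, 0.0513]
tcp_rot: [0.81, 0.586, 0.001, 0.001]
contact_force: [-1.4, -3.0, 8.9]
grip_width: 0.0312
grasp_force: 54.5
```

```bash
python3 a.py
```

```text
23.75 lat -8.267222933939708e-05 r 0.17107268874803228 theta 0.05276952950541455 F tool [-3.26839888 -0.39485434 -8.91324738] w 0.0311500442264825
```

>>> servo_tool:
  deltas:
    - [[0, 0, 0.7], 0, -1]
    - [[-0.1, 0, 1.4], 0, -1]
    - [[-0.1, 0, 2.1], 0, -1]
    - [[-0.2, 0, 2.8], 0, -1]
    - [[-0.2, 0, 3.4], 0, -1]
    - [[-0.2, 0, 4.1], 0, -1]
    - [[-0.2, 0, 4.8], 0, -1]
    - [[-0.2, 0, 5.5], 0, -1]
    - [[-0.2, 0, 6.2], 0, -1]
    - [[-0.2, 0, 6.8], 0, -1]

```text
time_s: 25.0
ee_pos: [0.5505, -0.1067, 0.0445]
tcp_rot: [0.81, 0.586, 0.001, 0.001]
contact_force: [-2.0, -4.0, 8.2]
grip_width: 0.0314
grasp_force: 54.9
```

>>> servo_tool:
  deltas:
    - [[0, 0, 0.7], 0, -1]
    - [[0, 0, 1.4], 0, -1]
    - [[0, 0, 2.1], 0, -1]
    - [[0, 0, 2.8], 0, -1]
    - [[0, 0, 3.4], 0, -1]
    - [[0, 0, 4.1], 0, -1]
    - [[0, 0, 4.8], 0, -1]
    - [[0, 0, 5.5], 0, -1]
    - [[0, 0, 6.2], 0, -1]
    - [[0.1, 0, 6.8], 0, -1]

```text
time_s: 26.25
ee_pos: [0.5505, -0.1066, 0.0377]
tcp_rot: [0.81, 0.586, 0.001, 0.001]
contact_force: [-1.6, -5.5, 8.1]
grip_width: 0.0314
grasp_force: 55.3
```

```bash
python3 a.py
```

```text
26.25 lat -6.368179148083172e-05 r 0.17114033855746025 theta -0.027092118412600303 F tool [-5.69326499  0.19390625 -8.05073241] w 0.03140958265281174
```

>>> servo_tool:
  deltas:
    - [[-0.1, 0, 0.4], 0, -1]
    - [[-0.2, 0, 0.8], 0, -1]
    - [[-0.3, 0, 1.2], 0, -1]
    - [[-0.3, 0, 1.6], 0, -1]
    - [[-0.3, 0, 2], 0, -1]
    - [[-0.3, 0, 2.4], 0, -1]
    - [[-0.3, 0, 2.8], 0, -1]
    - [[-0.3, 0, 3.2], 0, -1]
    - [[-0.3, 0, 3.6], 0, -1]
    - [[-0.3, 0, 4], 0, -1]

```text
time_s: 27.5
ee_pos: [0.5505, -0.1066, 0.0337]
tcp_rot: [0.81, 0.586, 0.001, 0.001]
contact_force: [-0.4, -1.5, 7.1]
grip_width: 0.0315
grasp_force: 55.5
```

>>> servo_tool:
  deltas:
    - [[0, 0, 0.4], 0, -1]
    - [[0, 0, 0.8], 0, -1]
    - [[0.1, 0, 1.2], 0, -1]
    - [[0.1, 0, 1.6], 0, -1]
    - [[0.1, 0, 2], 0, -1]
    - [[0.1, 0, 2.4], 0, -1]
    - [[0.2, 0, 2.8], 0, -1]
    - [[0.2, 0, 3.2], 0, -1]
    - [[0.2, 0, 3.6], 0, -1]
    - [[0.2, 0, 4], 0, -1]

```text
time_s: 28.75
ee_pos: [0.5506, -0.1064, 0.0297]
tcp_rot: [0.81, 0.586, 0.001, 0.001]
contact_force: [-0.5, -3.1, 8.0]
grip_width: 0.0315
grasp_force: 55.6
```

```bash
python3 a.py
```

```text
28.75 lat -7.149876279904932e-05 r 0.17132822502964837 theta -0.07379005918270375 F tool [-3.07605115  0.49100209 -8.03407739] w 0.03146971687445802
```

>>> servo_tool:
  deltas:
    - [[0, 0, 0.4], 0, -1]
    - [[0, 0, 0.8], 0, -1]
    - [[0.1, 0, 1.2], 0, -1]
    - [[0.1, 0, 1.6], 0, -1]
    - [[0.2, 0, 2], 0, -1]
    - [[0.2, 0, 2.4], 0, -1]
    - [[0.2, 0, 2.8], 0, -1]
    - [[0.3, 0, 3.2], 0, -1]
    - [[0.3, 0, 3.6], 0, -1]
    - [[0.3, 0, 4], 0, -1]

```text
time_s: 30.0
ee_pos: [0.5506, -0.1062, 0.0256]
tcp_rot: [0.81, 0.586, 0.001, 0.001]
contact_force: [-0.4, -2.5, 8.9]
grip_width: 0.0316
grasp_force: 55.6
```

```bash
python3 a.py
```

```text
30.0 lat -3.9625198628340935e-05 r 0.17143600153676086 theta -0.0973133860678394 F tool [-2.49956011  0.41868311 -8.90852102] w 0.03164909310300019
```

>>> servo_tool:
  deltas:
    - [[0, 0, 0.4], 0, -1]
    - [[0.1, 0, 0.8], 0, -1]
    - [[0.1, 0, 1.2], 0, -1]
    - [[0.2, 0, 1.6], 0, -1]
    - [[0.2, 0, 2], 0, -1]
    - [[0.2, 0, 2.4], 0, -1]
    - [[0.3, 0, 2.8], 0, -1]
    - [[0.3, 0, 3.2], 0, -1]
    - [[0.4, 0, 3.6], 0, -1]
    - [[0.4, 0, 4], 0, -1]

```text
time_s: 31.25
ee_pos: [0.5508, -0.1059, 0.0217]
tcp_rot: [0.81, 0.586, 0.001, 0.001]
contact_force: [-1.0, -2.8, 9.0]
grip_width: 0.0313
grasp_force: 55.5
```

```bash
python3 a.py
```

```text
31.25 lat -9.559740761101373e-05 r 0.17152704494940926 theta -0.12066893403276743 F tool [-2.98178466 -0.06580513 -8.99774726] w 0.03126890935867096
```

>>> servo_tool:
  deltas:
    - [[0, 0, 0.4], 0, -1]
    - [[0.1, 0, 0.8], 0, -1]
    - [[0.2, 0, 1.2], 0, -1]
    - [[0.2, 0, 1.6], 0, -1]
    - [[0.3, 0, 2], 0, -1]
    - [[0.3, 0, 2.4], 0, -1]
    - [[0.4, 0, 2.8], 0, -1]
    - [[0.4, 0, 3.2], 0, -1]
    - [[0.5, 0, 3.6], 0, -1]
    - [[0.5, 0, 4], 0, -1]

```text
time_s: 32.5
ee_pos: [0.5509, -0.1055, 0.0177]
tcp_rot: [0.81, 0.586, 0.001, 0.001]
contact_force: [-1.4, -4.2, 9.4]
grip_width: 0.0314
grasp_force: 55.4
```

```bash
python3 a.py; python3 - <<'E'
from h import *
c=snap('side');t=snap('top')
# expected ball centre at contact & bar at hinge +75 along
e=np.radians(71.8)
for q in(-.01,0,.01):
  P=np.array([.5806+q*np.cos(e),-.0154+q*np.sin(e)]);print(proj(c,(*P,.05)),proj(c,(*P,.075)))
p=c['pixels'][140:240,255:375,::-1];p=cv2.resize(p,None,fx=6,fy=6,interpolation=2)
cv2.imwrite('pics/c6.png',np.clip(p.astype(float)*1.9,0,255).astype(np.uint8))
E
```

```text
32.5 lat -7.66567711013473e-05 r 0.17161402467628456 theta -0.1439917910762749 F tool [-4.46232442 -0.02986496 -9.4232696 ] w 0.03135377025659032
[318.06182112 207.6148699 ] [318.18500794 197.22296456]
[314.33317672 210.027652  ] [314.37037223 199.60946917]
[310.54617144 212.47819765] [310.49463512 202.03418863]
```

View pics/c6.png

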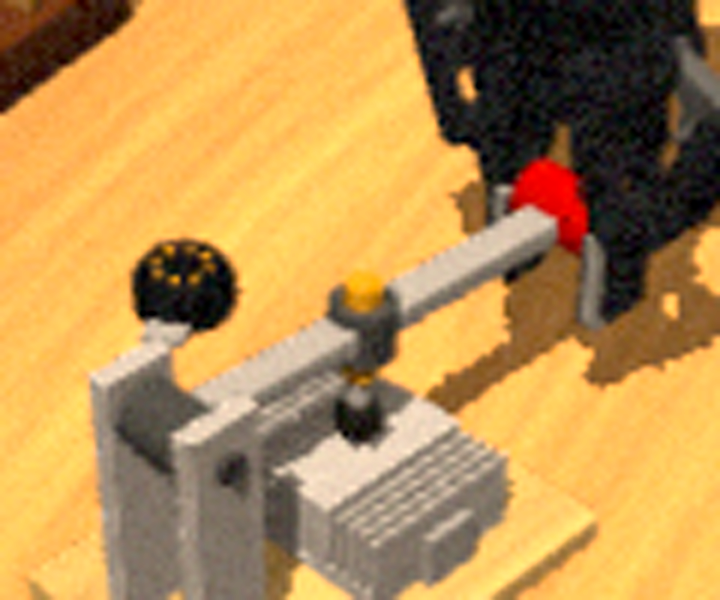

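The foot ball is at (315,209), right at the predicted contact spot. Geometry puts first touch at about -0.08 rad, and the force rise from -0.05 to -0.097 rad agrees. The target lever angle is about -0.25 rad.

>>> servo_tool:
  deltas:
    - [[0.1, 0, 0.9], 0, -1]
    - [[0.2, 0, 1.8], 0, -1]
    - [[0.4, 0, 2.7], 0, -1]
    - [[0.6, 0, 3.6], 0, -1]
    - [[0.7, 0, 4.5], 0, -1]
    - [[0.9, 0, 5.4], 0, -1]
    - [[1, 0, 6.3], 0, -1]
    - [[1.1, 0, 7.2], 0, -1]
    - [[1.3, 0, 8.1], 0, -1]
    - [[1.4, 0, 9], 0, -1]

```text
time_s: 33.85
ee_pos: [0.5513, -0.1042, 0.0087]
tcp_rot: [0.81, 0.586, 0.001, 0.001]
contact_force: [-3.4, -3.3, 10.7]
grip_width: 0.0311
grasp_force: 55.0
```

```bash
python3 a.py
```

```text
33.85 lat -8.617972974244922e-05 r 0.1717943992102915 theta -0.19708151850346894 F tool [ -4.14804509  -2.14500572 -10.75500109] w 0.03105671672900119
```

>>> servo_tool:
  deltas:
    - [[0.2, 0, 0.9], 0, -1]
    - [[0.4, 0, 1.8], 0, -1]
    - [[0.6, 0, 2.7], 0, -1]
    - [[0.8, 0, 3.6], 0, -1]
    - [[1, 0, 4.5], 0, -1]
    - [[1.2, 0, 5.4], 0, -1]
    - [[1.4, 0, 6.3], 0, -1]
    - [[1.6, 0, 7.2], 0, -1]
    - [[1.8, 0, 8], 0, -1]
    - [[2, 0, 8.8], 0, -1]

```text
time_s: 35.1
ee_pos: [0.5519, -0.1023, -0.0001]
tcp_rot: [0.81, 0.586, 0.001, 0.001]
contact_force: [-2.0, -5.3, 10.2]
grip_width: 0.0316
grasp_force: 53.8
```

```bash
python3 a.py
```

```text
35.1 lat -7.107696585662363e-05 r 0.17181845068561602 theta -0.24913793774289197 F tool [ -5.67072795  -0.22777167 -10.24694067] w 0.031646388495040784
```

```bash
python3 - <<'E'
from h import *
w=snap('wrist');c=snap('side');t=snap('top');s=env.get_state()
Mw=cv2.Rodrigues(np.array(w['rvec'],float))[0];tw=np.array(w['tvec'],float)
T=R.from_quat(s['tcp_rot']).as_matrix();p=s['ee_pos']
# cam = Mw X + tw, X = T y + p
A=Mw@T;b=Mw@p+tw
T0=R.from_quat([.81,.586,0,0]).as_matrix();p0=np.array([.57586,-.02533,.0618])
w0=dict(w);M0=A@T0.T;w0['rvec']=cv2.Rodrigues(M0)[0];w0['tvec']=b-M0@p0
img=cv2.imread('pics/w2.png');g=cv2.cvtColor(img,6)[85:180,280:380];m=(g<60).astype(np.uint8)
k=max(cv2.findContours(m,0,1)[0],key=cv2.contourArea);cc,r=cv2.minEnclosingCircle(k);cc=np.array(cc)+(280,85);print('ball',cc,r)
rw=ray(w0,cc);rc=ray(c,(286.2,168.6));rt=ray(t,(300,183.8))
e=np.radians(71.7);E=np.array([np.cos(e),np.sin(e)]);o=np.array([.5806,-.0154])
for nm,rs in(('ws',[rw,rc]),('wt',[rw,rt]),('st',[rc,rt]),('all',[rw,rc,rt])):
  x,er=tri(rs);h=np.array([(x[:2]-o)@E-.075,x[2]-.092])
  for th in(1.888,):
    bar=np.array([-np.cos(th),np.sin(th)]);n=np.array([-np.sin(th),-np.cos(th)]);d=h@n
    D=np.hypot(.075,d);print(nm,x,np.round(er,4),'along',h@bar,'depth',d,'touch',np.arcsin(-.042/D)+np.arctan2(d,.075))
dist=.008/np.sin(np.arctan(r/w['fx']));x=rw[0]+rw[1]*dist;print('by size',x)
E
```

```text
ball [332.46116638 125.57767105] 46.41719055175781
ws [0.60086493 0.04644487 0.1738049 ] [0.0013 0.0013] along 0.07462964577334469 depth 0.03494082554852972 touch -0.0964363795745814
wt [0.60239281 0.04645098 0.1709299 ] [0.0006 0.0006] along 0.07204951993815124 depth 0.033582757176193134 touch -0.11546803442766518
st [0.60128933 0.04541643 0.17344256] [0.0012 0.0012] along 0.07402239271806302 depth 0.03562891083446727 touch -0.08684739590800467
all [0.60144776 0.04611269 0.17356   ] [0.0012 0.0017 0.0009] along 0.07435567128391388 depth 0.0349902072956243 touch -0.09574697660666193
by size [0.6019011  0.04852284 0.18661837]
```

>>> servo_tool:
  deltas:
    - [[0, 0, 0], 0, -1]
    - [[0, 0, 0], 0, -1]
    - [[0, 0, 0], 0, 0.4]
    - [[0, 0, 0], 0, 0.4]
    - [[0, 0, 0], 0, 0.4]
    - [[0, 0, 0], 0, 0.4]
    - [[0, 0, 0], 0, 0.4]
    - [[0, 0, 0], 0, 0.4]
    - [[0, 0, 0], 0, 0.4]
    - [[0, 0, 0], 0, 0.4]

```text
time_s: 36.5
ee_pos: [0.551, -0.1015, -0.0011]
tcp_rot: [0.81, 0.587, -0.0, -0.0]
contact_force: [0.7, 0.2, -0.5]
grip_width: 0.0598
grasp_force: 0.0
```

```bash
python3 a.py; python3 -c "
from h import *
s=env.get_state();print(s['grasp_force'],s['contact_force'])"
```

```text
36.5 lat 0.001033029471134879 r 0.1716217602703805 theta -0.2557035035726371 F tool [0.45094462 0.60338933 0.45360419] w 0.059842716731489214
0.0 [ 0.713955    0.24017221 -0.45362104]
```

>>> servo_tool:
  deltas:
    - [[0, 0, -5], 0, 0.4]
    - [[0, 0, -15], 0, 0.4]
    - [[0, 0, -30], 0, 0.4]
    - [[0, 0, -50], 0, 0.4]
    - [[0, 0, -75], 0, 0.4]
    - [[0, 0, -100], 0, 0.4]
    - [[0, 0, -125], 0, 0.4]
    - [[0, 0, -145], 0, 0.4]
    - [[0, 0, -150], 0, 0.4]
    - [[0, 0, -150], 0, 0.4]

```text
time_s: 37.75
ee_pos: [0.551, -0.1015, 0.149]
tcp_rot: [0.81, 0.587, 0.0, 0.0]
contact_force: [-0.1, -0.0, -0.5]
grip_width: 0.0598
grasp_force: 0.0
```

```bash
python3 - <<'E'
from h import *
c=snap('side');w=snap('wrist');s=env.get_state();print(s['ee_pos'],s['contact_force'])
def red(c):
    h=cv2.cvtColor(c['pixels'],cv2.COLOR_RGB2HSV);m=((h[...,0]<6)|(h[...,0]>174))&(h[...,1]>190)&(h[...,2]>60)
    n,l,st,ce=cv2.connectedComponentsWithStats(m.astype(np.uint8));i=1+np.argmax(st[1:,4]);print(st[i],ce[i]);return ce[i]
x,er=tri([ray(c,red(c)),ray(w,red(w))]);e=np.radians(71.7)
q=(x[:2]-[.5806,-.0154])@[np.cos(e),np.sin(e)]-.075;print(x,er,'theta',np.arctan2(x[2]-.092,-q),np.hypot(q,x[2]-.092))
E
```

```text
[ 0.55067829 -0.10140667  0.14816521] [ 0.23320092 -0.47502721  0.73757717]
[339 175  19  16 155] [348.86451613 181.87741935]
[306 181  35  26 726] [322.9738292  194.08815427]
[ 0.55026569 -0.10603806  0.06618651] [0.0008442210540586991, 0.0008442210540586225] theta -0.15018927778084493 0.1725209361646987
```

The visual angle of -0.15 differs from the -0.25 I released at, and the gripper may be hiding part of the handle. I'll clear the view and measure again.

>>> servo_tool:
  deltas:
    - [[-10, 0, -10], 0, 0.4]
    - [[-40, 0, -30], 0, 0.4]
    - [[-80, 0, -50], 0, 0.4]
    - [[-120, 0, -50], 0, 0.4]
    - [[-160, 0, -50], 0, 0.4]
    - [[-200, 0, -50], 0, 0.4]
    - [[-240, 0, -50], 0, 0.4]
    - [[-240, 0, -50], 0, 0.4]
    - [[-240, 0, -50], 0, 0.4]
    - [[-240, 0, -50], 0, 0.4]

```text
time_s: 39.1
ee_pos: [0.4764, -0.3289, 0.1991]
tcp_rot: [0.81, 0.587, 0.0, 0.0]
contact_force: [0.7, -0.5, 0.6]
grip_width: 0.0599
grasp_force: 0.0
```

```bash
cat > v.py <<'E'
from h import *
c=snap('side');t=snap('top');s=env.get_state();print(s['ee_pos'])
def red(c):
    h=cv2.cvtColor(c['pixels'],cv2.COLOR_RGB2HSV);m=((h[...,0]<6)|(h[...,0]>174))&(h[...,1]>170)&(h[...,2]>40)
    n,l,st,ce=cv2.connectedComponentsWithStats(m.astype(np.uint8));i=1+np.argmax(st[1:,4]);print(st[i],ce[i]);return ce[i]
a,b=red(c),red(t);x,er=tri([ray(c,a),ray(t,b)]);e=np.radians(71.7);E=np.array([np.cos(e),np.sin(e)])
q=(x[:2]-[.5806,-.0154])@E-.075;print(x,er,'theta',np.arctan2(x[2]-.092,-q),np.hypot(q,x[2]-.092))
for th in(-.30,-.25,-.2,-.15,-.1):
  P=np.array([.5806,-.0154])+E*(.075-.17*np.cos(th));P=(*P,.092+.17*np.sin(th));print(th,proj(c,P),proj(t,P))
E
python3 v.py
```

```text
[ 0.47646288 -0.32888275  0.1990551 ]
[340 175  18  16 154] [348.8961039  181.84415584]
[374 211  14  17 148] [380.2972973  218.66216216]
[ 0.55090222 -0.10482996  0.06726251] [0.0018759218209635313, 0.001875921820963581] theta -0.1451470557146882 0.17103040825068258
-0.3 [344.92148879 193.41630109] [375.10685847 219.33219926]
-0.25 [345.90706328 189.69005878] [376.90648342 219.41343651]
-0.2 [346.77029062 185.96837708] [378.55139713 219.42555581]
-0.15 [347.50787971 182.25641385] [380.03284406 219.36623161]
-0.1 [348.11646756 178.55955965] [381.34190245 219.23317276]
```

All three cameras put the lever at about -0.15, so the handle slid in the pads while I was swinging it. I'll finish by pressing on the handle from above with shut fingers. That contact cannot slip, and pressing on the land gave the true tip height of TCP + 32 mm.

>>> servo_tool:
  deltas:
    - [[40, 0, 0], 0, -1]
    - [[90, 0, 0], 0, -1]
    - [[140, 0, 0], 0, -1]
    - [[190, 1, 0], 0, -1]
    - [[240, 1, 0], 0, -1]
    - [[240, 1, 30], 0, -1]
    - [[240, 1, 70], 0, -1]
    - [[240, 1, 110], 0, -1]
    - [[240, 1, 135], 0, -1]
    - [[240, 1, 139], 0, -1]
  grip_force: 40

```text
time_s: 40.45
ee_pos: [0.5513, -0.1012, 0.0586]
tcp_rot: [0.81, 0.587, -0.001, -0.001]
contact_force: [0.4, 0.1, -0.2]
grip_width: 0.0001
grasp_force: 0.0
```

>>> servo_tool:
  deltas:
    - [[0, 0, 0], 0, -1]
    - [[0, 0, 0], 0, -1]
    - [[0, 0, 1.5], 0, -1]
    - [[0, 0, 3], 0, -1]
    - [[0, 0, 4.5], 0, -1]
    - [[0, 0, 6], 0, -1]
    - [[0, 0, 7], 0, -1]
    - [[0, 0, 8], 0, -1]
    - [[0, 0, 9], 0, -1]
    - [[0, 0, 10], 0, -1]

```text
time_s: 41.7
ee_pos: [0.552, -0.1018, 0.0498]
tcp_rot: [0.81, 0.586, 0.0, 0.0]
contact_force: [-0.1, 0.6, -0.1]
grip_width: 0.0001
grasp_force: 0.0
```

>>> servo_tool:
  deltas:
    - [[0, 0, 0.3], 0, -1]
    - [[0, 0, 0.6], 0, -1]
    - [[0, 0, 0.9], 0, -1]
    - [[0, 0, 1.2], 0, -1]
    - [[0, 0, 1.5], 0, -1]
    - [[0, 0, 1.8], 0, -1]
    - [[0, 0, 2.1], 0, -1]
    - [[0, 0, 2.4], 0, -1]
    - [[0, 0, 2.7], 0, -1]
    - [[0, 0, 3], 0, -1]

```text
time_s: 42.95
ee_pos: [0.552, -0.1018, 0.0469]
tcp_rot: [0.81, 0.586, 0.0, 0.0]
contact_force: [-0.9, 0.8, 3.1]
grip_width: -0.0004
grasp_force: 1.2
```

>>> servo_tool:
  deltas:
    - [[0, 0, 0.3], 0, -1]
    - [[0, 0, 0.6], 0, -1]
    - [[0, 0, 0.9], 0, -1]
    - [[0, 0, 1.2], 0, -1]
    - [[0, 0, 1.5], 0, -1]
    - [[0, 0, 1.8], 0, -1]
    - [[0, 0, 2.1], 0, -1]
    - [[0, 0, 2.4], 0, -1]
    - [[0, 0, 2.7], 0, -1]
    - [[0, 0, 3], 0, -1]

```text
time_s: 44.2
ee_pos: [0.5522, -0.1017, 0.0446]
tcp_rot: [0.81, 0.587, 0.0, 0.0]
contact_force: [-3.3, 2.6, 8.2]
grip_width: -0.0
grasp_force: 4.5
```

>>> servo_tool:
  deltas:
    - [[0, 0, 0.3], 0, -1]
    - [[0, 0, 0.6], 0, -1]
    - [[0, 0, 0.9], 0, -1]
    - [[0, 0, 1.2], 0, -1]
    - [[0, 0, 1.5], 0, -1]
    - [[0, 0, 1.8], 0, -1]
    - [[0, 0, 2.1], 0, -1]
    - [[0, 0, 2.4], 0, -1]
    - [[0, 0, 2.7], 0, -1]
    - [[0, 0, 3], 0, -1]

```text
time_s: 45.45
ee_pos: [0.5523, -0.1015, 0.0416]
tcp_rot: [0.81, 0.587, 0.0, 0.0]
contact_force: [-2.9, 4.6, 9.5]
grip_width: -0.0002
grasp_force: 4.6
```

>>> servo_tool:
  deltas:
    - [[0, 0, 0.3], 0, -1]
    - [[0, 0, 0.6], 0, -1]
    - [[0, 0, 0.9], 0, -1]
    - [[0, 0, 1.2], 0, -1]
    - [[0, 0, 1.5], 0, -1]
    - [[0, 0, 1.8], 0, -1]
    - [[0, 0, 2.1], 0, -1]
    - [[0, 0, 2.4], 0, -1]
    - [[0, 0, 2.7], 0, -1]
    - [[0, 0, 3], 0, -1]

```text
time_s: 46.7
ee_pos: [0.5524, -0.1012, 0.0387]
tcp_rot: [0.81, 0.587, 0.001, 0.0]
contact_force: [-3.0, 5.5, 10.8]
grip_width: -0.0001
grasp_force: 5.1
```

>>> servo_tool:
  deltas:
    - [[0, 0, 0.3], 0, -1]
    - [[0, 0, 0.6], 0, -1]
    - [[0, 0, 0.9], 0, -1]
    - [[0, 0, 1.2], 0, -1]
    - [[0, 0, 1.5], 0, -1]
    - [[0, 0, 1.8], 0, -1]
    - [[0, 0, 2.1], 0, -1]
    - [[0, 0, 2.4], 0, -1]
    - [[0, 0, 2.7], 0, -1]
    - [[0, 0, 3], 0, -1]

```text
time_s: 47.95
ee_pos: [0.5525, -0.1009, 0.0358]
tcp_rot: [0.81, 0.587, 0.001, -0.0]
contact_force: [-1.9, 7.9, 11.1]
grip_width: 0.0003
grasp_force: 5.5
```

>>> servo_tool:
  deltas:
    - [[0, 0, 0.3], 0, -1]
    - [[0, 0, 0.6], 0, -1]
    - [[0, 0, 0.9], 0, -1]
    - [[0, 0, 1.2], 0, -1]
    - [[0, 0, 1.5], 0, -1]
    - [[0, 0, 1.8], 0, -1]
    - [[0, 0, 2.1], 0, -1]
    - [[0, 0, 2.4], 0, -1]
    - [[0, 0, 2.7], 0, -1]
    - [[0, 0, 3], 0, -1]

```text
time_s: 49.2
ee_pos: [0.5527, -0.1009, 0.0329]
tcp_rot: [0.81, 0.587, 0.001, 0.0]
contact_force: [-1.0, 7.6, 9.8]
grip_width: -0.0003
grasp_force: 5.2
```

```bash
python3 - <<'E'
from h import *
w=snap('wrist');c=snap('side');t=snap('top');s=env.get_state();print(s['ee_pos'],s['contact_force'])
Mw=cv2.Rodrigues(np.array(w['rvec'],float))[0];tw=np.array(w['tvec'],float)
T=R.from_quat(s['tcp_rot']).as_matrix();A=Mw@T;b=Mw@s['ee_pos']+tw
T0=R.from_quat([.81,.586,0,0]).as_matrix();p0=np.array([.57586,-.02533,.0618])
w0=dict(w);M0=A@T0.T;w0['rvec']=cv2.Rodrigues(M0)[0];w0['tvec']=b-M0@p0
g=cv2.cvtColor(cv2.imread('pics/w2.png'),6)[90:180,285:375];m=(g<45).astype(np.uint8)
m=cv2.morphologyEx(m,cv2.MORPH_OPEN,cv2.getStructuringElement(2,(41,41)))
k=max(cv2.findContours(m,0,1)[0],key=cv2.contourArea);cc,r=cv2.minEnclosingCircle(k);cc=np.array(cc)+(285,90);print('ball',cc,r)
g=cv2.cvtColor(cv2.imread('pics/side0.png'),6)[160:178,278:296];ys,xs=np.where(g<45);print('side ball',xs.mean()+278,ys.mean()+160,len(xs))
E=np.array([np.cos(np.radians(71.7)),np.sin(np.radians(71.7))]);o=np.array([.5806,-.0154])
def ev(nm,x):
  h=np.array([(x[:2]-o)@E-.075,x[2]-.092]);th=1.888;n=np.array([-np.sin(th),-np.cos(th)]);d=h@n
  print(nm,x.round(4),'along',h@[-np.cos(th),np.sin(th)],'depth',d,'touch',np.arcsin(-.042/np.hypot(.075,d))+np.arctan2(d,.075))
for q in(cc,(329,133)):
  rw=ray(w0,q);rc=ray(c,(286.2,168.6));rt=ray(t,(300,183.8))
  for nm,rs in(('ws',[rw,rc]),('wt',[rw,rt]),('all',[rw,rc,rt])):ev(nm,tri(rs)[0])
  # wrist ray cut at bar distance: point with along=.075
  d=[];
  for L in np.linspace(.02,.3,2000):
    x=rw[0]+rw[1]*L;h=np.array([(x[:2]-o)@E-.075,x[2]-.092]);d.append((abs(h@[-np.cos(1.888),np.sin(1.888)]-.075),L))
  ev('w75',rw[0]+rw[1]*min(d)[1])
E
```

```text
[ 0.55271344 -0.10101992  0.0328685 ] [-0.44441481  8.16693956 10.57903139]
ball [329.21095657 131.96853256] 38.133697509765625
side ball 285.9264705882353 168.1764705882353 68
ws [0.6004 0.0459 0.1737] along 0.07427821427379776 depth 0.03556913925377284 touch -0.0876788777409736
wt [0.6013 0.0462 0.1775] along 0.07807944336380872 depth 0.0361271281629729 touch -0.07992785980549066
all [0.6011 0.0458 0.1737] along 0.07434627519519219 depth 0.03542276017502666 touch -0.08971635381642895
w75 [0.6009 0.0463 0.1742] along 0.07501071286903564 depth 0.03519912418636819 touch -0.09283244593761292
ws [0.6004 0.0457 0.1736] along 0.07417107524372266 depth 0.03568797152744021 touch -0.08602608306936876
wt [0.6012 0.0462 0.1783] along 0.07883627737207347 depth 0.03646615246920567 touch -0.07523084011364362
all [0.601  0.0457 0.1737] along 0.07432271265366501 depth 0.03549794082212698 touch -0.0886696890892984
w75 [0.6008 0.0461 0.1743] along 0.07496720489365977 depth 0.035408747445644276 touch -0.08991148839170032
```

>>> servo_tool:
  deltas:
    - [[0.3, 0, 0.6], 0, -1]
    - [[0.5, 0, 1.2], 0, -1]
    - [[0.7, 0, 1.8], 0, -1]
    - [[0.9, 0, 2.4], 0, -1]
    - [[1.1, 0, 3], 0, -1]
    - [[1.2, 0, 3.5], 0, -1]
    - [[1.3, 0, 4], 0, -1]
    - [[1.4, 0, 4.5], 0, -1]
    - [[1.5, 0, 5], 0, -1]
    - [[1.6, 0, 5.5], 0, -1]

```text
time_s: 50.6
ee_pos: [0.5531, -0.1, 0.0274]
tcp_rot: [0.81, 0.587, 0.001, 0.0]
contact_force: [-2.4, 3.6, 11.0]
grip_width: -0.0001
grasp_force: 5.6
```

>>> servo_tool:
  deltas:
    - [[0.1, 0, 0.5], 0, -1]
    - [[0.2, 0, 1], 0, -1]
    - [[0.3, 0, 1.5], 0, -1]
    - [[0.3, 0, 1.5], 0, -1]
    - [[0.3, 0, -1], 0, -1]
    - [[0.3, 0, -10], 0, -1]
    - [[0, 0, -40], 0, -1]
    - [[-40, 0, -90], 0, -1]
    - [[-90, 0, -140], 0, -1]
    - [[-140, 0, -160], 0, -1]

```text
time_s: 51.85
ee_pos: [0.5088, -0.234, 0.1892]
tcp_rot: [0.81, 0.587, 0.001, 0.001]
contact_force: [0.8, -0.0, -0.3]
grip_width: 0.0003
grasp_force: 0.0
```

>>> servo_tool:
  deltas:
    - [[-40, 0, 0], 0, -1]
    - [[-80, 0, 0], 0, -1]
    - [[-100, 0, 0], 0, -1]
    - [[-100, 0, 0], 0, -1]
    - [[-100, 0, 0], 0, -1]
    - [[-100, 0, 0], 0, -1]
    - [[-100, 0, 0], 0, -1]
    - [[-100, 0, 0], 0, -1]
    - [[-100, 0, 0], 0, -1]
    - [[-100, 0, 0], 0, -1]

```text
time_s: 53.1
ee_pos: [0.4777, -0.328, 0.1862]
tcp_rot: [0.81, 0.586, -0.0, -0.0]
contact_force: [-0.3, 0.8, -1.2]
grip_width: -0.0003
grasp_force: 0.0
```

```bash
python3 v.py; python3 - <<'E'
from h import *
c=snap('side');h=cv2.cvtColor(c['pixels'],cv2.COLOR_RGB2HSV)
m=((h[...,2]<38))[200:216,306:324];ys,xs=np.where(m);print('foot dark px',len(xs),xs.mean()+306,ys.mean()+200,ys.max()+200)
E
```

```text
[ 0.47771154 -0.32799836  0.18620328]
[338 184  17  16 146] [346.91780822 191.34246575]
[370 211  13  16 137] [376.46715328 218.86131387]
[ 0.55211099 -0.10104068  0.04575641] [0.0017994313674658724, 0.0017994313674659385] theta -0.2728530078066774 0.17160306456755395
-0.3 [344.92148879 193.41630109] [375.10685847 219.33219926]
-0.25 [345.90706328 189.69005878] [376.90648342 219.41343651]
-0.2 [346.77029062 185.96837708] [378.55139713 219.42555581]
-0.15 [347.50787971 182.25641385] [380.03284406 219.36623161]
-0.1 [348.11646756 178.55955965] [381.34190245 219.23317276]
foot dark px 85 314.11764705882354 207.51764705882354 215
```

```bash
python3 -c "
from bench import env
print(env.job_done())"
```

```text
the job is handed in; nothing more can be done
None
```

I pushed the heatsink home first, then left the lever at about -0.27 rad with the robot clear and handed the job in at 53 s. That is about 10.5° past first touch by camera, though the less certain force readings suggest the foot presses nearer 8 N than 10 N (the window is 7.6–12.3 N).

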